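Present the notched glass slide label up

ROBOT

A 7-joint arm with a two-finger parallel gripper is mounted at the origin on a cart in front of the work surface, level with it; the furniture and walls round the work are solid. World frame = base frame: x ahead of the robot, y to its left, z up, the work surface at z = 0. Lengths are in m, angles in degrees, forces in N, time in s.
With the tool pointing down it reaches from about 0.4 to 0.85 m from the base axis. Payload 10.4 kg.
Tool frame: the origin (TCP) lies between the finger pads; the fingertips stand 19 mm ahead of it and the grasp point (between the pads) is the TCP (r.finger_overhang is the distance from the TCP to the fingertips, in m); z points along the fingers, y is the line along which they close (so a half turn about z gives the same grasp; the last joint's range is limited). The gripper opens to 87 mm and grips with 3 to 60 N. Pads are 19 mm wide; open, the fingers measure 117 mm over their backs; the gripper's body (75 mm by 190 mm) begins 51 mm behind the grasp point.
Start: joints at [67.288, 19.034, -3.707, 83.658, 1.238, 77.344, -5.071], TCP at [0.228, -0.582, 0.242] pointing down, gripper open.
Joint ranges: [-148.97, 148.97], [-28.65, 121.19], [-84.17, 76.75], [9.2, 138.47], [-72.65, 252.65], [3.7, 117.97], [-149.18, 149.18]. Speed limits (degrees/s): [127.2, 127.2, 159.86, 159.86, 180, 180, 180].

INTERFACE

Orientations are given as [roll, pitch, yaw] about the fixed x, y, z axes, in that order (R = Rz(yaw) Ry(pitch) Rx(roll)).
In Python, from plant import read_state, imaging, finish_job, r gives the robot as it stands.
- The arm moves only by the tool carry_out, never from a script. Its arguments are lists of equal length, an entry for each row: "dp": the shift along the tool's x, y, z scaled (see below), a list of three; "delta_rot": the turn, a rotation vector about the tool's x, y, z scaled (see below), a list of three. A call has 1 to 8 rows; each row shifts and turns the commanded pose from where the row before left it, along the tool's axes as they then stand; what a row does not reach is not made up. The controller multiplies each number of a shift by 100 cm and each number of a turn by pi/2 rad. A row lasts 1/10 s, in which the tool goes at most 50 mm and 8.59 degrees, less where a joint would pass 70% of its speed; a pose out of reach is approached as far as the arm can. A call with a number of a shift or a turn outside -1 to 1 is refused whole. A call with a gripper value outside its range is refused whole. "jaw" is the closure, from 0 (fully open) to 1 (shut), set as the call begins (left out, the last holds). The fingers move at their own pace and stop on an object; "squeeze" is the grip in N (left out, the last holds). Time passes only in rows, so rows that do not move let the fingers close. It gives the time, the measured TCP pose, the force, the opening and the grip force at its end, in the units of the state.
- read_state(): the state, without advancing time (a new reading comes with each control period).
- imaging.snapshot(name): name is "side" or "top"; returns the picture (384x512x3 uint8, red, green, blue); there is no depth.
- imaging.camera_params(name): a dict with "K" (3x3 intrinsics, pixels), "distortion" ([k1, k2, p1, p2, k3] as OpenCV has them; the pictures are not rectified), "extrinsics" (4x4, takes a point from camera to world coordinates). Camera axes: x right, y up, looking along -z (the intrinsics and any distortion apply to the point x, -y, -z); pixel columns grow to the right and rows downward; lengths in m; the calibration is good to about 2 mm. A picture is of the moment at which its call begins. camera_params takes no time and is no camera call.
- finish_job(): hands the job in; it is judged then, once.
The state is a dict: "time": time; "joints": joint angles; "qd": joint speeds; "joint_torque": joint torques, N m; "tcp_pos": TCP position; "tool_rot": TCP orientation; "wrist_force": force on the tool from outside, world axes, zero at the start; "ft_torque": the same for the moment, N m; "gripper_width": finger opening in m; "gripper_force": force on a finger pad.
Only numpy, scipy, OpenCV 4.12 (cv2) and the standard library are available. Lean on these libraries where they do the work, as an engineer would, in place of code of your own. Each camera call takes 0.05 s, during which the arm holds its last target. There are 200 camera calls.

TASK

A small white vial stands in the way between two glass plates in the slotted stand: first move it off the stand and leave it standing upright on the bench, before you move any glass. Then take the slide with the notched corner (the notch marks its frosted, labelled end) by its clear part, lift it out and present it: about 20 cm above the bench, its label face tilted half-way or more towards the ceiling, its frosted end pointing to the robot's right, where the microscope is. Leave the other plate, the loupe and the tin where they are; finish while still holding the slide still in the gripper like that.

Things in the scene. Friction and masses are not known exactly. Their poses are not given: they have to be found in the camera images.
- stand: Fixed aluminium and grey stand, 120 (x) x 112 (y) x 20 mm, origin at the centre of its underside, z up; may be turned far round. Two slots along its x, at y = +28 and -28 mm, 9.5 mm wide, open at the ends, floor 8 mm and rim 20 mm above the bench; a glass plate stands in each. The middle rail between them is 46.5 mm wide.
- slide_center (a point): Centre of the loose notched slide, clear greenish glass, 90 (x) x 8 (y) x 50 (z) mm, 80 g, standing on a long edge in either slot: centre 33 mm, top 58 mm above the bench, 38 mm above the rails. x points to the frosted end, whose upper corner (+x, +z) has a 10 mm square notch; y points out of the label face; z from the edge it stands on to its upper edge
- slide_label (a point): Centre of the white paper label with a blue stripe, 20 x 26 mm, on the +y face of the slide only, at x = +31 mm from its centre; the last 28 mm of that face are frosted white. Keep the grip off it: grip at the centre of the slide or further from the label. Axes as slide_center
- plain_center (a point): Centre of the other loose glass plate, same size and glass, four square corners, no frosting or label; stands in the other slot, parallel to the slide. To be left alone.
- vial_center (a point): Centre of a white plastic vial, 24 mm in diameter to 48 mm up, then a cap 21 mm wide; 58 mm high, 30 g; z is its upright axis. It stands loose on the middle rail, 8 to 16 mm from each plate, its foot 20 mm above the bench (centre at 49 mm; 29 mm once on the bench), and blocks the inner finger of a grasp on either plate.
- loupe_center (a point): Centre of a black eye loupe, 38 mm in diameter, 32 mm high, standing loose on the bench to the left of the stand. To be left alone.
- tin_center (a point): Centre of a round white tin with a red mark, 56 mm in diameter, 22 mm high, loose on the bench to the right of the stand. To be left alone.
- right_mark (a point): A fixed point in the air over the wooden parts tray at the right end of the bench, beyond the tin; its axes are those of the world (x ahead of the robot, y to its left, z up). It serves only to define 'to the right' (the world's -y).
Things that resemble listed ones, but are neither listed nor needed, are in the scene too. Leave any black look-alike of the part that bears vial_center alone. Leave any yellow look-alike of the part that bears slide_center alone.

How it is judged (in metres and radians):
On the way, in this order (a step that is already met when the one before it is completed fails the run):
1. the vial stands upright on the bench, off the stand and let go, both glass plates still in their places (height (world z) of vial_center below 0.037 m and angle between vial_center's own z axis and vertical below 0.15 rad and contact force between the fingers and vial below 0.1 N and linear speed of vial below 0.03 m/s and distance of each of slide_center, plain_center from where it was at the start of the episode below 0.012 m), for 0.2 s.
2. the slide is lifted clear of the stand in the gripper (height (world z) of slide_center above 0.09 m and contact force between the fingers and slide above 0.5 N), for 0.1 s.
At the end, for the whole second after the job is handed in: Slide held still by the fingers on its clear part, centre 15-27 cm up, label face within 57 deg of straight up, frosted end within 40 deg of right. Vial upright, released, on the bench. Other plate within 12 mm, loupe and tin within 20 mm of their starts (height (world z) of vial_center below 0.037 m and angle between vial_center's own z axis and vertical below 0.15 rad and contact force between the fingers and vial below 0.1 N and linear speed of each of vial, slide below 0.03 m/s and height (world z) of slide_center between 0.15 and 0.27 m and angle between slide_center's own y axis and vertical below 1 rad and angle between the x axis of slide_center and the y axis of right_mark, either way round below 0.7 rad and x of right_mark in the frame of slide_center above 0.03 m and x of the grasp point in the frame of slide_center below 0.014 m and contact force between the fingers and slide above 0.5 N and distance of plain_center from where it was at the start of the episode below 0.012 m and angle between plain_center's own z axis and vertical below 0.2 rad and distance of each of loupe_center, tin_center from where it was at the start of the episode below 0.02 m); the arm keeps its last pose, push and grip.
It fails at once if the vial is knocked over (angle between vial_center's own z axis and vertical above 1 rad).
It fails at once if the slide is lifted while the vial is still on the stand (height (world z) of slide_center above 0.06 m and height (world z) of vial_center above 0.037 m).
It fails at once if the other plate is pulled out or pushed away (distance of plain_center from where it was at the start of the episode above 0.025 m).
It fails at once if the loupe or the tin is pushed away (distance of any of loupe_center, tin_center from where it was at the start of the episode above 0.03 m).
It also fails if it takes over 58 s, if anything falls off the work surface, if the arm or the gripper's body presses on something with over 40 N, if the wrist force passes 120 N, or if a joint passes its speed limit or range.

## Working session

There is one attempt and no reset: what is moved stays moved. The work goes in short steps, Python scripts to look and compute and a tool call to move; the robot and the scene stay as the last step left them, time stands still between calls to the robot, and variables do not carry over. Pictures are saved under pics/ and viewed, at most 10 in all, crops included, and the job is handed in when it is done.

Besides the shell and the picture viewer there is one more tool, called after "Request:" as name(argument=value, ...) on one line, values as JSON. carry_out: Moves the arm, as the interface text tells. Its arguments: {"type":"object","properties":{"dp":{"type":"array"},"delta_rot":{"type":"array"},"jaw":{"type":"number"},"squeeze":{"type":"number"}},"required":["dp","delta_rot"]}

```bash
mkdir -p pics; ls
python3 - <<'E'
from plant import read_state, imaging, r
import cv2
for n in ("top","side"):
    im=imaging.snapshot(n); cv2.imwrite(f"pics/{n}0_raw.png",im[:,:,::-1]); cv2.imwrite(f"pics/{n}0.png",cv2.resize(im[:,:,::-1],(800,600),interpolation=cv2.INTER_CUBIC))
    p=imaging.camera_params(n); print(n,p)
s=read_state(); print(s)
E
```

```text
pics
top {'K': array([[389.3834033 ,   0.        , 252.74288906],
       [  0.        , 389.3834033 , 180.81310283],
       [  0.        ,   0.        ,   1.        ]]), 'distortion': array([-0.04106478,  0.        ,  0.        ,  0.        ,  0.        ]), 'extrinsics': array([[-0.00818821,  0.99133776, -0.13108165,  0.40045455],
       [-0.99989251, -0.00971131, -0.01098443, -0.10589556],
       [-0.01216225,  0.13097761,  0.99131072,  1.32286296],
       [ 0.        ,  0.        ,  0.        ,  1.        ]])}
side {'K': array([[467.82691301,   0.        , 257.07469981],
       [  0.        , 467.82691301, 196.07420991],
       [  0.        ,   0.        ,   1.        ]]), 'distortion': array([-0.02180716,  0.        ,  0.        ,  0.        ,  0.        ]), 'extrinsics': array([[-9.94257762e-01,  3.66775460e-02, -1.00529897e-01,
         4.37432881e-01],
       [-1.07011201e-01, -3.43625596e-01,  9.32989846e-01,
         1.14376907e+00],
       [-3.24867963e-04,  9.38390221e-01,  3.45577325e-01,
         5.49088687e-01],
       [ 0.00000000e+00,  0.00000000e+00,  0.00000000e+00,
         1.00000000e+00]])}
{'time': 0.1, 'joints': array([67.28855383, 19.06834399, -3.70762319, 83.69870448,  1.23530936,
       77.34570154, -5.06972299]), 'qd': array([ 0.15016933, -0.0976072 ,  0.13263339, -0.11957163, -0.00915492,
        0.00826703, -0.0624465 ]), 'joint_torque': array([ 2.14963184e-03, -6.24545574e+01,  2.51982640e-02, -3.90713739e+01,
       -6.13750541e-02,  3.66359402e-02, -2.72486051e-05]), 'tcp_pos': array([ 0.22811473, -0.58154038,  0.24085436]), 'tool_rot': array([-1.79926968e+02,  9.01180423e-04,  2.14186225e+01]), 'wrist_force': array([-0.89213209,  0.22929297, -0.9035187 ]), 'ft_torque': array([ 0.01140025, -0.03290862, -0.0179341 ]), 'gripper_force': 0.0, 'gripper_width': 0.0869735824605979}
```

View pics/top0.png

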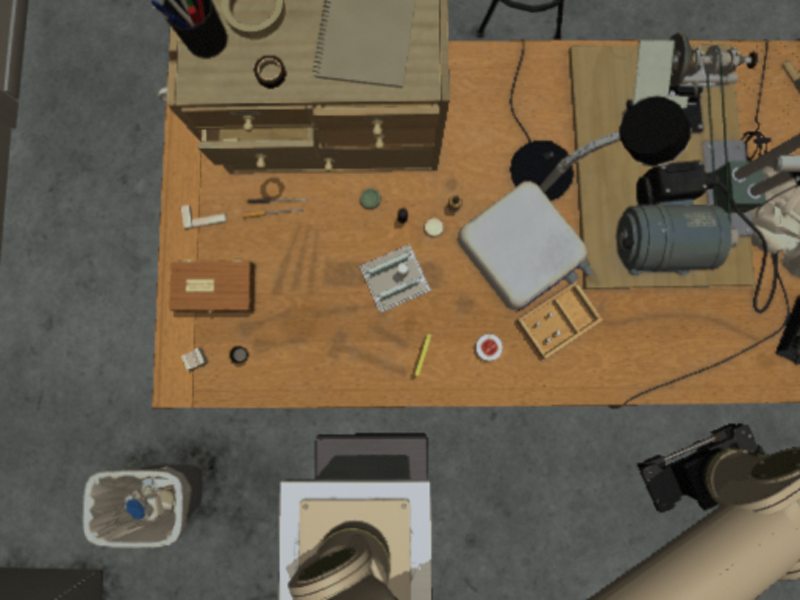

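View pics/side0.png

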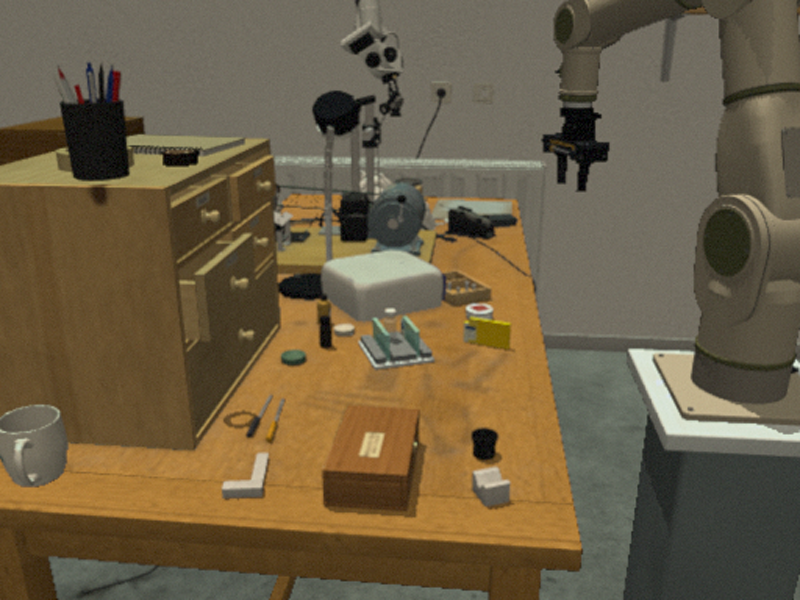

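The top picture shows the stand at about (395,278), the vial at (402,270), the tin at (488,348), the loupe at (238,355) and the yellow decoy at (423,356). The side picture shows the two plates at (381,335) and (411,333), with the vial behind them. I'll enlarge both.

Run:
```python
import cv2,numpy as np
a=cv2.imread("pics/top0_raw.png")[148:208,218:288]
b=cv2.imread("pics/side0_raw.png")[190:240,222:282]
A=cv2.resize(a,None,fx=10,fy=10,interpolation=cv2.INTER_CUBIC);B=cv2.resize(b,None,fx=12,fy=12,interpolation=cv2.INTER_CUBIC)
cv2.imwrite("pics/topc.png",A);cv2.imwrite("pics/sidec.png",B)
```

```text
(no output)
```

View pics/topc.png

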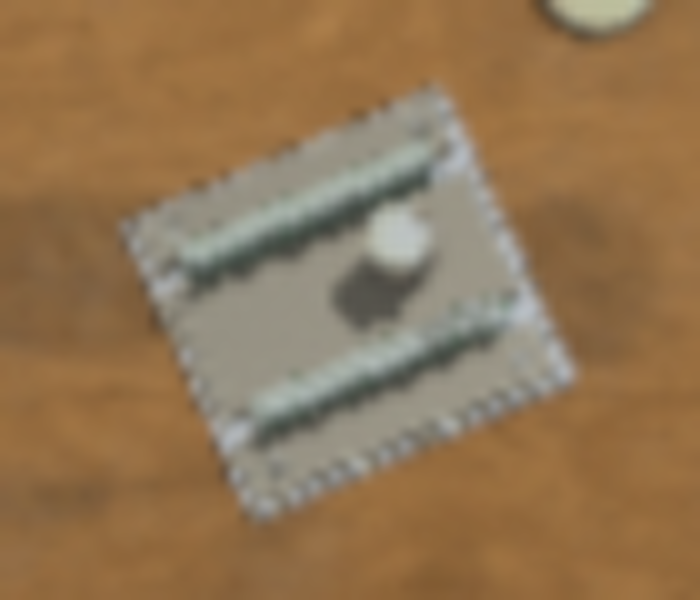

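View pics/sidec.png

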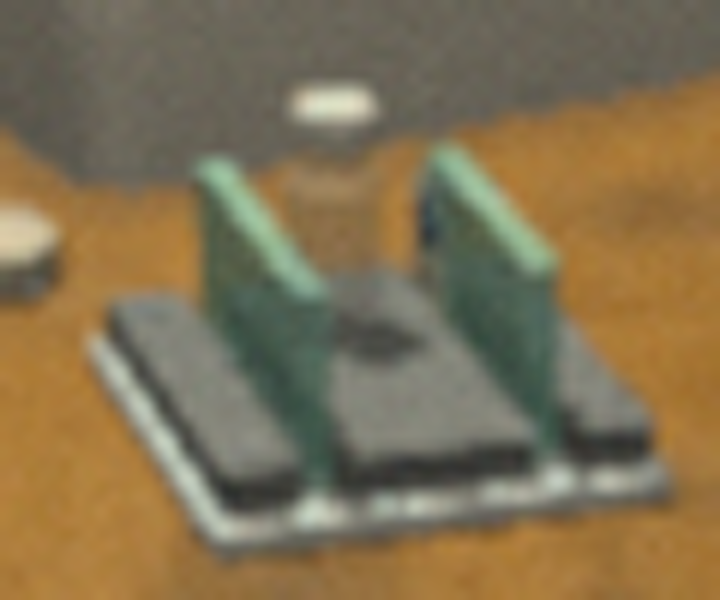

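```bash
cat > h.py <<'E'
import numpy as np,cv2
from plant import read_state,imaging,r
def ray(n,uv):
    p=imaging.camera_params(n);K=p["K"];E=p["extrinsics"]
    q=cv2.undistortPoints(np.array([[uv]],float),K,p["distortion"])[0,0]
    return E[:3,3],E[:3,:3]@np.array([q[0],-q[1],-1])
def onz(n,uv,z):
    o,d=ray(n,uv);return o+d*(z-o[2])/d[2]
def T(u,v,z):return onz("top",(218+(u+.5)/10-.5,148+(v+.5)/10-.5),z)
def S(u,v,z):return onz("side",(222+(u+.5)/12-.5,190+(v+.5)/12-.5),z)
E
python3 - <<'E'
from h import *
np.set_printoptions(precision=4,suppress=True)
c=[T(*p,0.004)[:2] for p in [(122,225),(435,88),(577,378),(258,520)]]
print("stand",np.array(c),np.mean(c,0)); 
for a,b in((0,1),(3,2),(1,2),(0,3)):
    d=c[b]-c[a];print(np.linalg.norm(d),np.degrees(np.arctan2(d[1],d[0])))
print("vial top",T(398,240,.078),"side",S(335,103,.078))
print("far plate top",T(185,252,.058),T(435,148,.058))
print("near plate top",T(255,410,.058),T(515,303,.058))
print("side far",S(215,165,.058),S(318,290,.058),"near",S(450,152,.058),S(548,262,.058))
k=.64
for n,u in dict(loupe=(238,355),tin=(488,348),yel=(423,356),box_l=(460,237),box_b=(517,303)).items(): print(n,onz("top",(u[0]*k,u[1]*k),.02))
E
```

```text
stand [[ 0.6129 -0.0127]
 [ 0.6596 -0.1206]
 [ 0.5585 -0.1679]
 [ 0.511  -0.0589]] [ 0.5855 -0.09  ]
0.1175984272730905 -66.60726466135367
0.11895024546743395 -66.45085794265201
0.11159943132186757 -154.92385298684627
0.11189257286534747 -155.6204419450724
vial top [ 0.5951 -0.1073  0.078 ] side [ 0.5945 -0.1088  0.078 ]
far plate top [ 0.595  -0.0372  0.058 ] [ 0.6288 -0.1198  0.058 ]
near plate top [ 0.5425 -0.06    0.058 ] [ 0.577  -0.1454  0.058 ]
side far [ 0.6248 -0.1161  0.058 ] [ 0.59   -0.0396  0.058 ] near [ 0.569  -0.1309  0.058 ] [ 0.539  -0.0623  0.058 ]
loupe [0.4195 0.2457 0.02  ]
tin [ 0.4302 -0.2885  0.02  ]
yel [ 0.4145 -0.1499  0.02  ]
box_l [ 0.6715 -0.2342  0.02  ]
box_b [ 0.5258 -0.3535  0.02  ]
```

Create g.py:
```python
import sys
from h import *
from scipy.spatial.transform import Rotation as R
a=[float(v) for v in sys.argv[1:7]]; s=read_state()
R0=R.from_euler('xyz',s['tool_rot'],degrees=True);R1=R.from_euler('xyz',a[3:],degrees=True)
print(round(s['time'],2),'dp',np.round(R0.inv().apply(np.array(a[:3])-s['tcp_pos']),4),'rot',np.round((R0.inv()*R1).as_rotvec()/(np.pi/2),4),'q',np.round(s['joints']),s['gripper_width'],s['gripper_force'],np.round(s['wrist_force'],1))
```

```text
(no output)
```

Request:
carry_out(dp=[[0.034,-0.02,0],[0.034,-0.02,0],[0.034,-0.02,0],[0.034,-0.02,0],[0.034,-0.02,0],[0.034,-0.02,0],[0.034,-0.02,0],[0.034,-0.02,0]], delta_rot=[[0,0,0],[0,0,0],[0,0,0],[0,0,0],[0,0,0],[0,0,0],[0,0,0],[0,0,0]], jaw=0.2, squeeze=12)

```text
time: 0.9
tcp_pos: [0.4236, -0.3321, 0.2413]
tool_rot: [-180.0, 0.0, 21.4]
wrist_force: [1.3, -0.7, -0.1]
gripper_width: 0.0698
gripper_force: 0.0
```

Request:
carry_out(dp=[[0.034,-0.02,0],[0.034,-0.02,0],[0.034,-0.02,0],[0.034,-0.02,0],[0.034,-0.02,0],[0.034,-0.02,0],[0.034,-0.02,0],[0,0,0]], delta_rot=[[0,0,0],[0,0,0],[0,0,0],[0,0,0],[0,0,0],[0,0,0],[0,0,0],[0,0,0]])

```text
time: 1.7
tcp_pos: [0.5955, -0.1099, 0.2409]
tool_rot: [-179.8, -0.1, 21.9]
wrist_force: [-0.5, 0.4, -0.2]
gripper_width: 0.0697
gripper_force: 0.0
```

```bash
python3 g.py 0.595 -0.108 0.14 180 0 23.5
```

```text
1.7 dp [ 1.000e-04 -1.600e-03  1.009e-01] rot [-0.0019 -0.0009 -0.0182] q [ 27.  19. -26.  86.   8.  77. -68.] 0.06972234898469706 0.0 [-0.5  0.4 -0.2]
```

Request:
carry_out(dp=[[0,-0.0015,0.03],[0,0,0.03],[0,0,0.03],[0,0,0.02],[0,0,0],[0,0,0]], delta_rot=[[0,0,-0.018],[0,0,0],[0,0,0],[0,0,0],[0,0,0],[0,0,0]])

```text
time: 2.3
tcp_pos: [0.5929, -0.1151, 0.1319]
tool_rot: [-180.0, 0.0, 23.0]
wrist_force: [0.5, 0.1, 0.4]
gripper_width: 0.0701
gripper_force: 0.0
```

```bash
python3 g.py 0.595 -0.108 0.058 180 0 23.5
python3 - <<'E'
from h import *
b=imaging.snapshot("side")[170:245,205:305,::-1]
cv2.imwrite("pics/s1.png",cv2.resize(b,None,fx=8,fy=8,interpolation=cv2.INTER_CUBIC))
E
```

```text
2.3 dp [ 0.0047 -0.0058  0.0739] rot [-0.0001  0.0001 -0.0053] q [ 27.  23. -25.  93.  10.  66. -68.] 0.07008135681389241 0.0 [0.5 0.1 0.4]
```

View pics/s1.png

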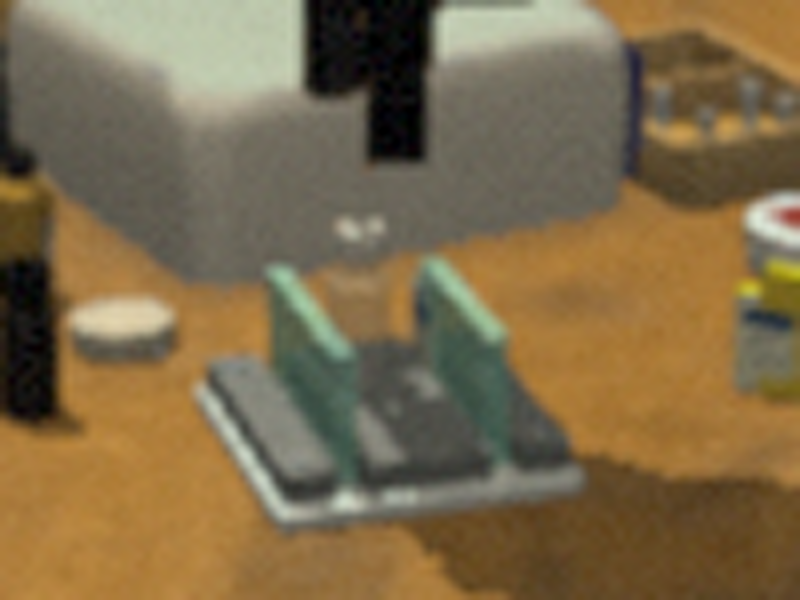

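The fingers are above the vial (cap at about (360,230)), with both plates untouched. The blue label shows on the inner face of the plate nearer the robot, at its far end. I'll correct the offset and go down.

Request:
carry_out(dp=[[0.0047,-0.0058,0],[0,0,0.01],[0,0,0],[0,0,0]], delta_rot=[[0,0,-0.005],[0,0,0],[0,0,0],[0,0,0]])

```text
time: 2.75
tcp_pos: [0.5948, -0.1078, 0.1213]
tool_rot: [-180.0, 0.0, 23.5]
wrist_force: [-0.7, -0.2, -0.5]
gripper_width: 0.0696
gripper_force: 0.0
```

```bash
python3 g.py 0.595 -0.108 0.058 180 0 23.5
```

```text
2.75 dp [0.0002 0.0003 0.0633] rot [-0.0001  0.0004 -0.0001] q [ 26.  24. -25.  94.  11.  65. -68.] 0.06957965382954323 0.0 [-0.7 -0.2 -0.5]
```

Request:
carry_out(dp=[[0,0,0.015],[0,0,0.015],[0,0,0.015],[0,0,0.01],[0,0,0.007],[0,0,0],[0,0,0]], delta_rot=[[0,0,0],[0,0,0],[0,0,0],[0,0,0],[0,0,0],[0,0,0],[0,0,0]])

```text
time: 3.45
tcp_pos: [0.5952, -0.1077, 0.0598]
tool_rot: [180.0, -0.0, 23.5]
wrist_force: [0.7, 0.0, -0.0]
gripper_width: 0.0697
gripper_force: 0.0
```

Request:
carry_out(dp=[[0,0,0],[0,0,0],[0,0,0],[0,0,0],[0,0,0],[0,0,0],[0,0,0],[0,0,0]], delta_rot=[[0,0,0],[0,0,0],[0,0,0],[0,0,0],[0,0,0],[0,0,0],[0,0,0],[0,0,0]], jaw=1, squeeze=10)

```text
time: 4.25
tcp_pos: [0.595, -0.1078, 0.0595]
tool_rot: [180.0, 0.0, 23.5]
wrist_force: [0.4, 0.4, 0.2]
gripper_width: 0.0234
gripper_force: 9.9
```

Request:
carry_out(dp=[[0,0,-0.01],[0,0,-0.02],[0,0,-0.02],[0,0,-0.02],[0,0,-0.02],[0,0,-0.01],[0,0,0]], delta_rot=[[0,0,0],[0,0,0],[0,0,0],[0,0,0],[0,0,0],[0,0,0],[0,0,0]])

```text
time: 4.95
tcp_pos: [0.5958, -0.1078, 0.1613]
tool_rot: [179.9, -0.1, 23.5]
wrist_force: [0.3, -0.4, -0.8]
gripper_width: 0.0235
gripper_force: 9.9
```

Request:
carry_out(dp=[[0.004,-0.02,0],[0.005,-0.03,0],[0.005,-0.03,0],[0.005,-0.03,0],[0.005,-0.03,0],[0.005,-0.03,0],[0.004,-0.02,0],[0,0,0]], delta_rot=[[0,0,0],[0,0,0],[0,0,0],[0,0,0],[0,0,0],[0,0,0],[0,0,0],[0,0,0]])

```text
time: 5.75
tcp_pos: [0.5482, 0.0832, 0.1587]
tool_rot: [-179.9, 0.0, 23.8]
wrist_force: [0.3, -0.6, -0.3]
gripper_width: 0.0233
gripper_force: 9.9
```

```bash
python3 g.py 0.55 0.08 0.0405 180 0 23.5;  python3 - <<'E'
from h import *
b=imaging.snapshot("side")[170:270,190:310,::-1]
cv2.imwrite("pics/s2.png",cv2.resize(b,None,fx=6,fy=6,interpolation=cv2.INTER_CUBIC))
E
```

```text
5.75 dp [0.0005 0.0039 0.1182] rot [-0.001   0.0005  0.003 ] q [ 14.  17. -32.  99.   9.  67. -87.] 0.023293480983951464 9.915778648137348 [ 0.3 -0.6 -0.3]
```

View pics/s2.png

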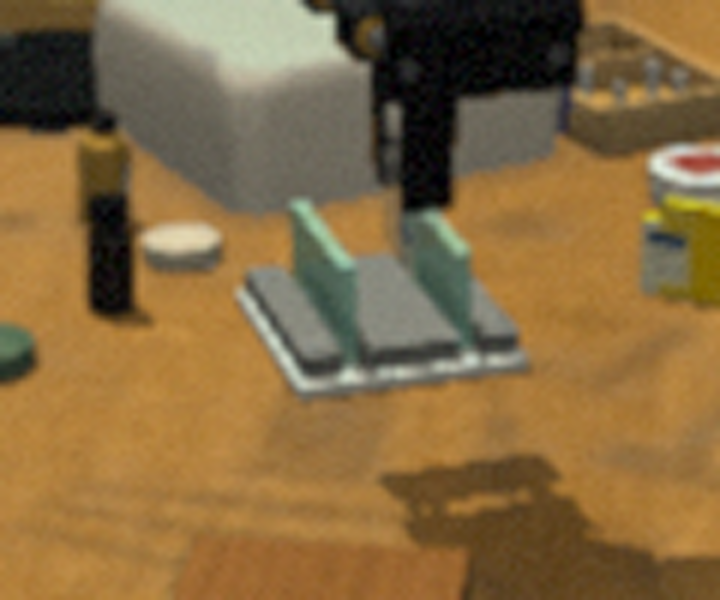

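The rail is clear, both plates are in place and the vial is in the fingers. I'll lower it now.

Request:
carry_out(dp=[[0,0.002,0.03],[0,0,0.03],[0,0,0.03],[0,0,0.015],[0,0,0.005],[0,0,0.003],[0,0,0],[0,0,0]], delta_rot=[[0,0,0],[0,0,0],[0,0,0],[0,0,0],[0,0,0],[0,0,0],[0,0,0],[0,0,0]])

```text
time: 6.6
tcp_pos: [0.5511, 0.0778, 0.0477]
tool_rot: [180.0, -0.1, 23.5]
wrist_force: [0.4, -0.3, -0.5]
gripper_width: 0.0232
gripper_force: 9.9
```

Request:
carry_out(dp=[[0,0,0.003],[0,0,0.002],[0,0,0.001],[0,0,0],[0,0,0]], delta_rot=[[0,0,0],[0,0,0],[0,0,0],[0,0,0],[0,0,0]])

```text
time: 7.1
tcp_pos: [0.5503, 0.0778, 0.0405]
tool_rot: [180.0, 0.0, 23.5]
wrist_force: [0.2, 0.7, 0.4]
gripper_width: 0.0234
gripper_force: 9.9
```

Request:
carry_out(dp=[[0,0,0.001],[0,0,0],[0,0,0]], delta_rot=[[0,0,0],[0,0,0],[0,0,0]])

```text
time: 7.4
tcp_pos: [0.5503, 0.0778, 0.0395]
tool_rot: [180.0, 0.0, 23.5]
wrist_force: [-0.3, 0.0, -0.3]
gripper_width: 0.0235
gripper_force: 9.9
```

Request:
carry_out(dp=[[0,0,0],[0,0,0],[0,0,0],[0,0,0],[0,0,0],[0,0,0],[0,0,0],[0,0,0]], delta_rot=[[0,0,0],[0,0,0],[0,0,0],[0,0,0],[0,0,0],[0,0,0],[0,0,0],[0,0,0]], jaw=0.4)

```text
time: 8.2
tcp_pos: [0.5503, 0.0778, 0.0395]
tool_rot: [180.0, 0.0, 23.5]
wrist_force: [0.0, -0.1, -0.0]
gripper_width: 0.0523
gripper_force: 0.0
```

Request:
carry_out(dp=[[0,0,-0.02],[0,0,-0.03],[0,0,-0.03],[0,0,-0.03],[0,0,0],[0,0,0]], delta_rot=[[0,0,0],[0,0,0],[0,0,0],[0,0,0],[0,0,0],[0,0,0]])

```text
time: 8.8
tcp_pos: [0.5506, 0.0777, 0.1499]
tool_rot: [180.0, -0.1, 23.5]
wrist_force: [-0.1, 0.0, -1.1]
gripper_width: 0.0521
gripper_force: 0.0
```

```bash
python3 g.py 0.556 -0.0945 0.15 180 0 113.5
```

```text
8.8 dp [-0.0637  0.1601 -0.    ] rot [ 9.0000e-04 -2.0000e-04 -1.0003e+00] q [ 14.  17. -32. 100.  10.  66. -87.] 0.05210749036795662 0.0 [-0.1  0.  -1.1]
```

Request:
carry_out(dp=[[0,0,0],[0,0,0],[0,0,0],[0,0,0],[0,0,0],[0,0,0],[0,0,0],[0,0,0]], delta_rot=[[0,0,-0.09],[0,0,-0.09],[0,0,-0.09],[0,0,-0.09],[0,0,-0.09],[0,0,-0.09],[0,0,-0.09],[0,0,-0.09]])

```text
time: 9.6
tcp_pos: [0.5496, 0.0777, 0.148]
tool_rot: [-179.9, 0.0, 88.6]
wrist_force: [-0.1, -0.5, -0.4]
gripper_width: 0.0523
gripper_force: 0.0
```

Request:
carry_out(dp=[[0,0,0],[0,0,0],[0,0,0],[0,0,0],[0,0,0]], delta_rot=[[0,0,-0.09],[0,0,-0.09],[0,0,-0.09],[0,0,-0.01],[0,0,0]])

```text
time: 10.1
tcp_pos: [0.5499, 0.0777, 0.1486]
tool_rot: [-179.9, -0.0, 113.3]
wrist_force: [-0.8, -0.1, -0.3]
gripper_width: 0.0525
gripper_force: 0.0
```

```bash
python3 g.py 0.556 -0.0945 0.15 180 0 113.5
python3 - <<'E'
from h import *
b=imaging.snapshot("side")[170:270,190:310,::-1]
cv2.imwrite("pics/s3.png",cv2.resize(b,None,fx=6,fy=6,interpolation=cv2.INTER_CUBIC))
E
```

```text
10.1 dp [-0.1606 -0.0625 -0.0014] rot [-0.0008 -0.0005 -0.0022] q [ 25.  20. -45.  99.  15.  67.  -1.] 0.05249519862925852 0.0 [-0.8 -0.1 -0.3]
```

View pics/s3.png

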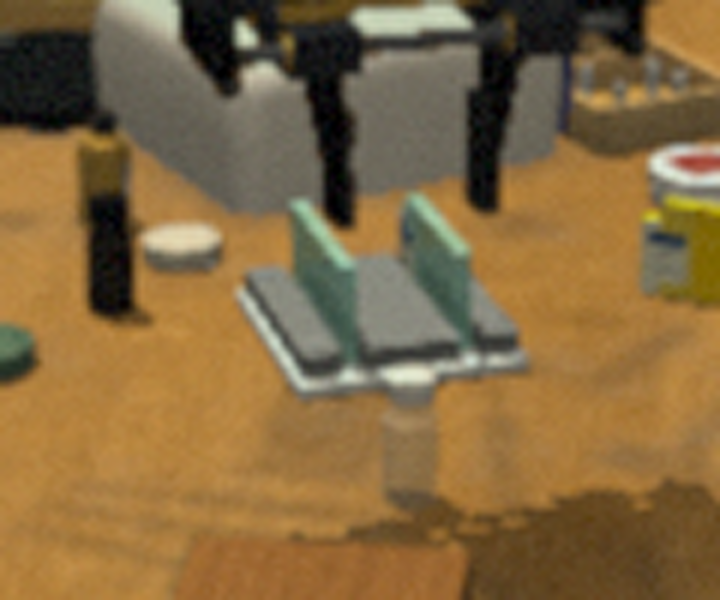

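The vial stands upright on the bench at (410,440), and the slide (right plate, blue label at its far end) hasn't moved. I'll go to the slide now.

Request:
carry_out(dp=[[-0.02,-0.008,0],[-0.03,-0.012,0],[-0.03,-0.012,0],[-0.03,-0.012,0],[-0.03,-0.011,0],[-0.02,-0.008,0],[0,0,0],[0,0,0]], delta_rot=[[0,0,-0.002],[0,0,0],[0,0,0],[0,0,0],[0,0,0],[0,0,0],[0,0,0],[0,0,0]], jaw=0.5)

```text
time: 10.95
tcp_pos: [0.5567, -0.0938, 0.1493]
tool_rot: [-180.0, -0.0, 113.5]
wrist_force: [0.4, 0.6, 0.4]
gripper_width: 0.0434
gripper_force: 0.0
```

```bash
python3 g.py 0.556 -0.0945 0.085 180 0 113.5
```

```text
10.95 dp [-0.0004 -0.0009  0.0643] rot [-0.     -0.0003  0.0002] q [ 39.  20. -41.  98.  14.  67.  18.] 0.04344503419536602 0.0 [0.4 0.6 0.4]
```

Request:
carry_out(dp=[[0,-0.001,0.02],[0,0,0.025],[0,0,0.02],[0,0,0.015],[0,0,0.01],[0,0,0.01],[0,0,0],[0,0,0]], delta_rot=[[0,0,0],[0,0,0],[0,0,0],[0,0,0],[0,0,0],[0,0,0],[0,0,0],[0,0,0]])

```text
time: 11.75
tcp_pos: [0.5562, -0.0943, 0.05]
tool_rot: [180.0, 0.0, 113.7]
wrist_force: [-0.3, -0.5, -0.4]
gripper_width: 0.0435
gripper_force: 0.0
```

```bash
python3 g.py 0.556 -0.0945 0.046 180 0 113.5
```

```text
11.75 dp [-0.0001 -0.0003  0.004 ] rot [0.0003 0.0002 0.0019] q [ 37.  27. -38. 103.  20.  57.  14.] 0.04354935198898897 0.0 [-0.3 -0.5 -0.4]
```

Request:
carry_out(dp=[[0,0,0.004],[0,0,0],[0,0,0],[0,0,0],[0,0,0],[0,0,0],[0,0,0],[0,0,0]], delta_rot=[[0,0,0.002],[0,0,0],[0,0,0],[0,0,0],[0,0,0],[0,0,0],[0,0,0],[0,0,0]], jaw=1, squeeze=30)

```text
time: 12.55
tcp_pos: [0.5559, -0.0945, 0.0457]
tool_rot: [180.0, 0.0, 113.5]
wrist_force: [-0.3, 0.6, 1.5]
gripper_width: 0.0079
gripper_force: 30.0
```

Request:
carry_out(dp=[[0,0,-0.005],[0,0,-0.015],[0,0,-0.02],[0,0,-0.03],[0,0,-0.03],[0,0,-0.03],[0,0,-0.02],[0,0,0]], delta_rot=[[0,0,0],[0,0,0],[0,0,0],[0,0,0],[0,0,0],[0,0,0],[0,0,0],[0,0,0]])

```text
time: 13.35
tcp_pos: [0.5575, -0.0942, 0.1997]
tool_rot: [179.7, 0.2, 113.5]
wrist_force: [-0.2, 0.9, -1.1]
gripper_width: 0.0081
gripper_force: 30.0
```

```bash
python3 g.py 0.5 -0.1 0.22 180 0 113.5
python3 - <<'E'
from scipy.spatial.transform import Rotation as R
import numpy as np
R0=R.from_euler('xyz',[180,0,113.5],degrees=True)
# tilt about tool x so that slide y (=dir yaw 23.5) goes up
for a in(60,-60): print(a,(R0*R.from_rotvec([np.radians(a),0,0])).as_matrix().round(2))
E
```

```text
13.35 dp [ 0.0175 -0.0549 -0.0206] rot [0.0029 0.0023 0.0001] q [ 40.  18. -42.  95.  12.  72.  19.] 0.008078723220987039 29.99983944464475 [-0.2  0.9 -1.1]
60 [[-0.4   0.46 -0.79]
 [ 0.92  0.2  -0.35]
 [-0.   -0.87 -0.5 ]]
-60 [[-0.4   0.46  0.79]
 [ 0.92  0.2   0.35]
 [-0.    0.87 -0.5 ]]
```

Request:
carry_out(dp=[[0,0,-0.01],[0,0,0],[0,0,0],[0,0,0],[0,0,0],[0,0,0],[0,0,0],[0,0,0]], delta_rot=[[-0.05,0,0],[-0.07,0,0],[-0.07,0,0],[-0.07,0,0],[-0.07,0,0],[-0.07,0,0],[-0.07,0,0],[0,0,0]])

```text
time: 14.15
tcp_pos: [0.5537, -0.0946, 0.2034]
tool_rot: [138.6, -0.2, 113.4]
wrist_force: [-1.0, -0.2, -0.7]
gripper_width: 0.0075
gripper_force: 30.0
```

Run:
```python
from h import *
from scipy.spatial.transform import Rotation as R
s=read_state();t=R.from_euler('xyz',s['tool_rot'],degrees=True)
print(t.as_matrix().round(2),s['joints'].round(),s['gripper_width'],s['time'])
d=R.from_rotvec([0,0,np.radians(-20)])
print('world yaw -20 in tool:',(t.inv()*d*t).as_rotvec()/(np.pi/2))
```

```text
[[-0.4   0.69  0.61]
 [ 0.92  0.3   0.27]
 [ 0.    0.66 -0.75]] [ 65.  -2. -42. 122. -51.  39.  81.] 0.007480749287374915 14.15
world yaw -20 in tool: [-0.00083765 -0.14708683  0.16657575]
```

Request:
carry_out(dp=[[0,0,0],[0,0,0],[0,0,0],[0,0,0],[0,0,0]], delta_rot=[[-0.04,0,0],[-0.04,0,0],[-0.04,0,0],[0,0,0],[0,0,0]])

```text
time: 14.65
tcp_pos: [0.5557, -0.0939, 0.2039]
tool_rot: [130.3, -0.3, 113.7]
wrist_force: [0.1, -0.2, -1.4]
gripper_width: 0.0079
gripper_force: 30.0
```

Run:
```python
from h import *
s=read_state();print(s['joints'].round(),s['qd'].round(1),s['tcp_pos'])
for n,(v0,v1,u0,u1) in dict(side=(100,280,160,320),top=(130,230,170,300)).items():
    b=imaging.snapshot(n)[v0:v1,u0:u1,::-1]
    cv2.imwrite(f"pics/{n}4.png",cv2.resize(b,(640,480) if n=='side' else (520,400),interpolation=cv2.INTER_CUBIC))
a=cv2.imread('pics/side4.png');b=cv2.imread('pics/top4.png')
a=cv2.resize(a,(430,484));b=cv2.resize(b,(370,285));b=cv2.copyMakeBorder(b,0,199,0,0,0)
cv2.imwrite('pics/both4.png',np.hstack([a,b]))
```

```text
[ 75.  -1. -49. 126. -69.  39. 100.] [-2.8 -0.2  1.9 -0.1 -1.3 -0.1  1.4] [ 0.5556811  -0.09392596  0.20386922]
```

View pics/both4.png

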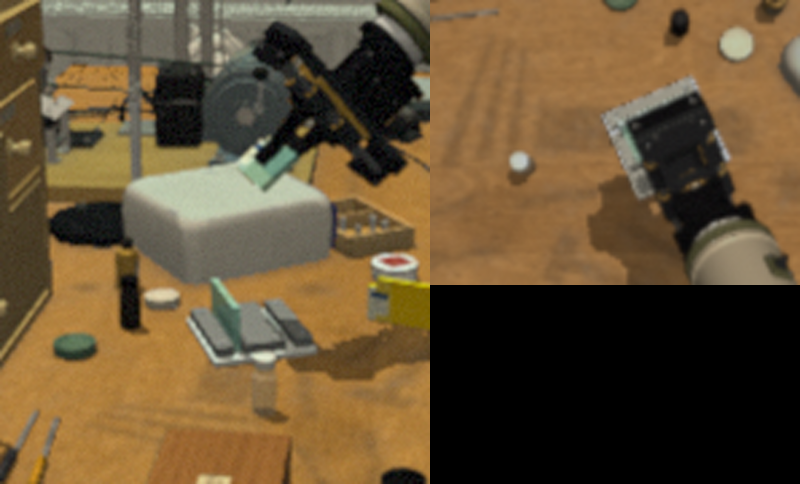

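The slide is held tilted at about (268,165), with its blue-striped frosted end pointing away to the robot's right. The vial stands upright at (263,380), and the other plate and the tin are in place. I'll let it settle and hand in.

Request:
carry_out(dp=[[0,0,0],[0,0,0],[0,0,0],[0,0,0],[0,0,0],[0,0,0],[0,0,0],[0,0,0]], delta_rot=[[0,0,0],[0,0,0],[0,0,0],[0,0,0],[0,0,0],[0,0,0],[0,0,0],[0,0,0]])

```text
time: 15.55
tcp_pos: [0.5555, -0.0939, 0.2037]
tool_rot: [130.2, -0.2, 113.7]
wrist_force: [0.6, -0.9, -0.6]
gripper_width: 0.0076
gripper_force: 30.0
```

```bash
python3 -c "
from plant import *
s=read_state();print(s['joints'].round(1),s['qd'].round(1),s['tcp_pos'],s['tool_rot'],s['gripper_force'])
print(finish_job())"
```

```text
[ 74.6  -0.6 -48.8 126.5 -68.9  39.  100.2] [-0.  -0.1  0.  -0.1  0.  -0.  -0. ] [ 0.55550488 -0.09385082  0.20365832] [130.17370545  -0.2038742  113.68102326] 29.99988628551364
the job is handed in; nothing more can be done
None
```

I handed the job in at about 15.6 s (no verdict came back): the vial stands upright on the bench, and the slide is held still about 20 cm up, its label face about 40° from straight up and its frosted end about 24° off the robot's right.

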